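Clear the board punch and draw its punch pin for inspection

TASK

Hold the scraper block and use it, not the fingers, to sweep the four board offcuts off the top of the die block into the catch tray at its end, then stand the scraper upright on the bench and let go of it. Then grip the round-headed punch pin and gently draw it straight up out of its bore by 30 mm, so that its lower end stays in the bore, and finish while still holding it there: the program ends with the pin in the gripper, steady and upright and not leaning hard on the bore. Leave the square-headed locating pin, the glue jar, the card pack and the tape roll where they are.

Things in the scene. Friction and masses are not known exactly. Their poses are not given: they have to be found in the camera images.
- die_block: Aluminium die block fixed to the bench, 130 mm (x) by 240 mm (y), flat top 60 mm above the bench. Origin at the centre of its underside, z up, turned about z by up to 0.3 rad. Two upright bores 19.5 mm across go right through it at x = -35 and +35 mm, y = -90 mm; each holds a pin. The offcuts' centres lie within 40 mm of its centre line, y = 5 to 90 mm. The catch tray joins its +y end.
- tray (a point): Centre of the inner floor of the fixed open catch tray, 4 mm above the bench, axes as the die block's. The tray is 150 mm (x) by 115 mm (y) outside, walls 4 mm thick and 35 mm high: its rim is 25 mm below the die block's top. It spans y = 121 to 236 mm in the die block's frame.
- punch_pin: Steel punch pin with a ROUND head, loose in either bore (it varies), 150 to 310 g. Origin on its axis at the collar's underside, z up: collar 30 mm across from 0 to 4 mm, resting on the block's top at the start; head 24 mm across from 4 to 44 mm; shank 18 mm across down to -54 mm, tip tapered. Only its weight keeps it down: it drops back if let go.
- locating_pin: Steel locating pin in the other bore, like the punch pin but with a SQUARE head 25 x 25 mm, 40 mm high. Leave it alone. Origin at the collar's underside on its axis, z up.
- scraper: Scraper block standing upright loose on the bench beside the -y end of the die block, 75 mm high, 200 g nominal: a grey plastic foot 100 mm (its x) x 24 mm (its y) x 22 mm high, and on it a wooden grip 60 mm (x) x 26 mm (y) from 22 to 75 mm height. Origin at the centre of its underside, z up.
- chip0: Loose brown board offcut, flat block 30 x 24 x 10 mm, 12 g, lying flat on the die block's top at the start. Origin at the centre of its underside, z up, x along the 30 mm side.
- chip1: Loose brown board offcut, flat block 30 x 24 x 10 mm, 12 g, lying flat on the die block's top at the start. Origin at the centre of its underside, z up, x along the 30 mm side.
- chip2: Loose brown board offcut, flat block 30 x 24 x 10 mm, 12 g, lying flat on the die block's top at the start. Origin at the centre of its underside, z up, x along the 30 mm side.
- chip3: Loose brown board offcut, flat block 30 x 24 x 10 mm, 12 g, lying flat on the die block's top at the start. Origin at the centre of its underside, z up, x along the 30 mm side.
- glue_jar: White lidded jar, 60 mm across, 85 mm high; bystander. Origin at the centre of its underside.
- card_pack: Banded pack of cards, 110 x 150 x 30 mm; bystander. Origin at the centre of its underside.
- tape_roll: Clear tape roll lying flat, 90 mm across, 24 mm high; bystander. Origin at the centre of its underside.
There are look-alikes about, which are no part of the job. What is shaped like the punch_pin but green, pink or purple is not meant.

How it is judged:
By the outcome, as a careful person would: the job done as asked, in the order asked, and still so for the second after the job is handed in, while the arm keeps its last pose, push and grip.
It also fails if it takes over 58 s, if anything falls off the work surface, if the arm or the gripper's body presses on something with over 40 N, if the wrist force passes 120 N, or if a joint passes its speed limit or range.

ROBOT

A 6-joint arm with a two-finger parallel gripper is mounted at the origin on the work surface. World frame = base frame: x ahead of the robot, y to its left, z up, the work surface at z = 0. Lengths are in m, angles in degrees, forces in N, time in s.
With the tool pointing down it reaches from about 0.4 to 0.825 m from the base axis. Payload 7 kg.
Tool frame: the origin (TCP) lies at the very end of the fingers, on their centre line; the grasp point (between the pads) lies 19 mm behind it; z points along the fingers, y is the line along which they close (so a half turn about z gives the same grasp; the last joint's range is limited). The gripper opens to 88 mm and grips with 3 to 60 N. Pads are 19 mm wide; open, the fingers measure 130 mm over their backs; the gripper's body (78 mm by 193 mm) begins 47 mm behind the grasp point.
Start: joints at [88.127, 20.546, 0.682, 0, -70.136, -16.507], TCP at [0.213, 0.641, 0.227] pointing down, gripper open.
Joint ranges: [-176.03, 176.03], [-82.01, 121.73], [-58.28, 71.71], [-173.87, 95.51], [-174.79, -0.11], [-173.66, 173.66]. Speed limits (degrees/s): [136.94, 136.94, 172.46, 180, 180, 180].

INTERFACE

Orientations are given as [roll, pitch, yaw] about the fixed x, y, z axes, in that order (R = Rz(yaw) Ry(pitch) Rx(roll)).
In Python, from plant import ctrl, viewer gives the robot as it stands.
- The arm moves only by the tool servo_tool, never from a script. Its argument "rows" is a list of rows, each a list of 6 numbers: the shift along the world's x, y, z in mm, then the turn, a rotation vector about the world's x, y, z in degrees. A call has 1 to 5 rows; each row shifts and turns the commanded pose from where the row before left it; what a row does not reach is not made up. A row lasts 1/12 s, in which the tool goes at most 41.7 mm and 7.16 degrees, less where a joint would pass 70% of its speed; a pose out of reach is approached as far as the arm can. A call is refused whole if a number of a shift passes 41.7 or a number of a turn 7.16, either way. A call with a gripper value outside its range is refused whole. "fingers" is the finger opening in mm, from 0 to 87.6, set as the call begins (left out, the last holds). The fingers move at their own pace and stop on an object; the grip force is fixed at half the most. Time passes only in rows, so rows that do not move let the fingers close. It gives the time, the measured TCP pose, the force and the opening at its end, in the units of the state.
- ctrl.get_obs(): the state, without advancing time (a new reading comes with each control period).
- viewer.snapshot(name): name is "scene" or "top"; returns (picture, depth): 400x640x3 uint8, red, green, blue; 400x640 float32, m along the optical axis (not along the pixel's ray), 0 where there is no reading.
- viewer.calibration(name): a dict with "fx", "fy", "cx", "cy" (pixels), "origin" and "rotation" of the camera in the world. Camera axes: x right, y up, looking along -z (the intrinsics and any distortion apply to the point x, -y, -z); pixel columns grow to the right and rows downward; lengths in m; the calibration is good to about 2 mm. A picture is of the moment at which its call begins. calibration takes no time and is no camera call.
- ctrl.close_job(): hands the job in, once; it reports no verdict.
The state is a dict: "clock": time; "joint_pos": joint angles; "qvel": joint speeds; "tau": joint torques, N m; "tool_pos": TCP position; "orientation": TCP orientation; "force": force on the tool from outside, world axes, zero at the start; "moment": the same for the moment, N m; "opening": finger opening in m.
Only numpy, scipy, OpenCV 4.12 (cv2) and the standard library are available. Lean on these libraries where they do the work, as an engineer would, in place of code of your own. Each camera call takes 0.05 s, during which the arm holds its last target. There are 200 camera calls.

## Working session

There is one attempt and no reset: what is moved stays moved. The work goes in short steps, Python scripts to look and compute and a tool call to move; the robot and the scene stay as the last step left them, time stands still between calls to the robot, and variables do not carry over. Pictures are saved under pics/ and viewed, on a budget of 10 in all, crops included, one or two more only if the job needs it, and the job is handed in when it is done.

Besides the shell and the picture viewer there is one more tool, called as name(argument=value, ...) on one line, values as JSON. servo_tool: Moves the arm, as the interface text tells. Its arguments: {"type":"object","properties":{"rows":{"type":"array","items":{"type":"array","items":{"type":"number"}}},"fingers":{"type":"number"}},"required":["rows"]}

```bash
ls; mkdir -p pics; cat > h.py <<'E'
import numpy as np, cv2
from plant import ctrl, viewer
def snap(n):
    p,d=viewer.snapshot(n); return np.array(p),np.array(d),viewer.calibration(n)
def ray(c,u,v):
    d=np.array([(u-c['cx'])/c['fx'],-(v-c['cy'])/c['fy'],-1.0]); return np.array(c['origin']),np.array(c['rotation'])@d
def onplane(c,u,v,z):
    o,d=ray(c,u,v); return o+d*(z-o[2])/d[2]
def cloud(c,d):
    v,u=np.indices(d.shape)
    P=np.stack([(u-c['cx'])/c['fx']*d,-(v-c['cy'])/c['fy']*d,-d],-1)
    return P@np.array(c['rotation']).T+np.array(c['origin'])
def save(n,p): cv2.imwrite('pics/'+n+'.png',cv2.cvtColor(p,cv2.COLOR_RGB2BGR))
E
python3 - <<'E'
from h import *
for n in('top','scene'):
    p,d,c=snap(n); save(n+'0',p); np.savez('/tmp/'+n,p=p,d=d); print(n,c)
print(ctrl.get_obs())
E
```

```text
pics
top {'fx': 389.71277087857976, 'fy': 389.71277087857976, 'cx': 320.35259342293944, 'cy': 198.08227057775943, 'origin': array([0.51489128, 0.03569472, 0.93806867]), 'rotation': array([  5.38083706,   1.82911789, -90.22305172])}
scene {'fx': 365.71055481326727, 'fy': 365.71055481326727, 'cx': 317.3160095475933, 'cy': 203.82948924404747, 'origin': array([0.89107454, 0.53643536, 0.76642639]), 'rotation': array([ 40.24733128,  -0.40270575, 146.17748098])}
{'clock': 0.1, 'joint_pos': array([ 8.81271264e+01,  2.05866886e+01,  6.40156746e-01, -1.81602102e-02,
       -7.01366368e+01, -1.65069618e+01]), 'qvel': array([ 0.0423382 , -0.1634142 ,  0.07621896,  0.12082249, -0.16627723,
       -0.08905669]), 'tau': array([-1.18322569e-03, -5.84160841e+01,  2.93751955e+01,  7.01562926e+00,
        1.01806229e-02, -5.27700149e-05]), 'tool_pos': array([0.2127222 , 0.64014667, 0.22573092]), 'orientation': array([ 1.79915408e+02, -7.26389759e-03, -1.83860129e+01]), 'force': array([-0.17053708, -0.55665884,  0.43014786]), 'moment': array([-0.00990353,  0.0363699 ,  0.02340566]), 'opening': 0.08760355747693914}
```

View pics/top0.png

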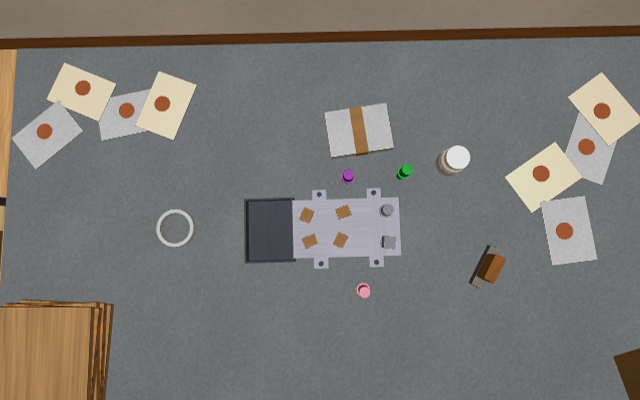

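View pics/scene0.png

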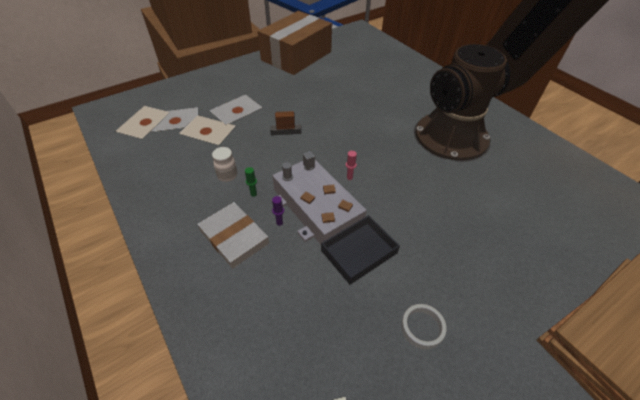

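```bash
sed -i "s/^def snap/from scipy.spatial.transform import Rotation as Ro\ndef snap/; s/return np.array(p),np.array(d),viewer.calibration(n)/c=dict(viewer.calibration(n)); c['rotation']=Ro.from_euler('xyz',c['rotation'],degrees=True).as_matrix(); return np.array(p),np.array(d),c/" h.py
cat >> h.py <<'E'
def blobs(m,amin=20):
    cs,_=cv2.findContours(m.astype(np.uint8),cv2.RETR_EXTERNAL,cv2.CHAIN_APPROX_NONE)
    return [c[:,0,:] for c in cs if cv2.contourArea(c)>amin]
def rect(c,cont,z):
    P=np.array([onplane(c,u,v,z)[:2] for u,v in cont])*1000
    (x,y),(w,h),a=cv2.minAreaRect(P.astype(np.float32)); return np.round([x,y,w,h,a],1)
E
python3 - <<'E'
from h import *
for n in('top','scene'):
    p,d,c=snap(n); P=cloud(c,d); h=cv2.cvtColor(p,cv2.COLOR_RGB2HSV); z=P[...,2]
    print(n,'bench z',np.median(z[(d>0)&(z<0.03)&(z>-.03)]))
    R=(abs(P[...,0]-.5)<.35)&(abs(P[...,1])<.55)
    brown=R&(h[...,0]<20)&(h[...,1]>110)
    for b in blobs(brown&(z>.05)&(z<.09)):
        i=tuple(b.mean(0).astype(int)[::-1]); zz=np.median(z[b[:,1],b[:,0]])
        print('brown',b.mean(0).round(),'z',zz.round(4),rect(c,b,.07 if zz<.0725 and len(b)<60 else .075))
    if n=='top':
      for lo,hi,zp in((.052,.072,.06),(.09,.12,.104),(.02,.03,.024),(.003,.05,.035)):
        for b in blobs(R&(z>lo)&(z<hi)): print(zp,b.mean(0).round(),len(b),rect(c,b,zp))
      m=R&(z>.05)&(z<.085); 
      for b in blobs(brown,15): print('br',b.mean(0),np.median(z[b[:,1],b[:,0]]))
E
```

```text
top bench z -0.00022866384074404777
brown [492. 268.] z 0.0713 [ 441.8 -308.    31.9   60.7   61.5]
brown [309. 241.] z 0.0694 [502.3  88.   20.8  27.9  26.2]
brown [340. 240.] z 0.0699 [504.4  20.   20.7  27.7  62.9]
brown [306. 215.] z 0.0693 [559.4  94.9  22.7  27.2  65.9]
brown [343. 212.] z 0.0694 [566.3  13.1  20.4  28.2  18.1]
0.06 [362. 288.] 42 [398.1 -27.6  20.4  28.8  30.4]
0.06 [488. 268.] 84 [ 442.6 -305.8   23.8   61.8   74.1]
0.06 [346. 228.] 326 [530.8   6.6 129.9 239.8   1.5]
0.06 [402. 174.] 40 [ 652.2 -121.8   29.3   20.8   36.3]
0.06 [449. 163.] 77 [ 676.3 -228.3   57.5   36.    31.4]
0.104 [364. 292.] 29 [394.8 -29.2  21.9  20.7  45. ]
0.104 [389. 242.] 44 [498.2 -83.   25.6  23.1  89.8]
0.104 [388. 210.] 31 [567.9 -81.6  22.7  24.   62.7]
0.104 [348. 175.] 29 [643.8   1.6  21.4  23.1  44.7]
0.104 [407. 170.] 30 [ 654.  -124.6   21.4   24.    88.7]
0.024 [483. 267.] 111 [ 440.9 -312.7   22.9   99.    61.5]
0.024 [175. 228.] 110 [531.6 409.3  87.7  86.4   1.6]
0.024 [360. 130.] 311 [763.7 -27.1 114.4 150.8   8.3]
0.035 [321. 263.] 47 [450.6  63.3  32.1  22.7  89.9
[... 759 characters left out ...]
9205
br [564.02272727 230.47727273] 0.006124485070302499
br [306.24324324 214.81081081] 0.06933750387254001
br [342.79487179 211.64102564] 0.06942454787183072
br [540.52272727 173.04545455] 0.003629048308390448
br [358.43362832 130.7079646 ] 0.02918900019758819
br [129.35483871 109.74193548] 0.0023803094431192884
br [161.79487179 104.64102564] 0.00778862329128438
scene bench z 0.0014379148336096659
brown [328. 217.] z 0.0706 [561.4  98.1  22.8  25.6  66.8]
brown [345. 205.] z 0.0705 [504.4  91.4  21.5  26.6  26.8]
brown [307. 197.] z 0.0702 [568.3  17.2  21.   26.8  22.9]
brown [329. 189.] z 0.071 [505.8  24.2  21.   25.8  56.6]
brown [284. 117.] z 0.0707 [ 448.  -303.1   51.2   57.8   56.7]
```

servo_tool(rows=[[31.2,-26.7,0,0,0,0],[31.2,-26.7,0,0,0,0],[31.2,-26.7,0,0,0,0],[31.2,-26.7,0,0,0,0],[31.2,-26.7,0,0,0,0]])

```text
clock: 0.62
tool_pos: [0.3698, 0.5056, 0.2265]
orientation: [180.0, 0.0, -18.3]
force: [0.9, 1.0, -0.4]
opening: 0.0874
```

servo_tool(rows=[[31.2,-26.7,0,0,0,0],[12.5,-35,0,0,0,0],[12.5,-35,0,0,0,0],[12.5,-35,0,0,0,0],[12.5,-35,0,0,0,0]])

```text
clock: 1.03
tool_pos: [0.4504, 0.3384, 0.2264]
orientation: [180.0, 0.0, -18.4]
force: [0.5, -0.4, -0.5]
opening: 0.0878
```

servo_tool(rows=[[12.5,-35,0,0,0,0],[12.5,-35,0,0,0,0],[12.5,-35,0,0,0,0],[12.5,-35,0,0,0,0],[0,-37.5,0,0,0,0]])

```text
clock: 1.45
tool_pos: [0.5014, 0.1614, 0.2264]
orientation: [180.0, -0.0, -18.4]
force: [0.7, 0.3, -1.1]
opening: 0.0878
```

servo_tool(rows=[[0,-37.5,0,0,0,0],[0,-37.5,0,0,0,0],[0,-37.5,0,0,0,0],[0,-37.5,0,0,0,0],[0,-37.5,0,0,0,0]])

```text
clock: 1.87
tool_pos: [0.4996, -0.0264, 0.2268]
orientation: [-180.0, -0.0, -18.4]
force: [1.4, 0.6, 0.6]
opening: 0.0877
```

servo_tool(rows=[[0,-37.5,0,0,0,0],[0,-37.5,0,0,0,0],[-9.8,-35.3,0,0,0,-2],[-9.8,-35.3,0,0,0,-2],[-9.8,-35.3,0,0,0,-2]])

```text
clock: 2.28
tool_pos: [0.4699, -0.2072, 0.2266]
orientation: [-180.0, -0.0, -24.5]
force: [1.3, -0.2, 0.0]
opening: 0.0875
```

servo_tool(rows=[[-9.8,-35.3,0,0,0,-2],[-9.8,-35.3,0,0,0,-2],[-9.8,-30,0,0,0,0],[0,0,0,0,0,0],[0,0,0,0,0,0]])

```text
clock: 2.7
tool_pos: [0.4403, -0.3076, 0.2262]
orientation: [180.0, 0.0, -28.6]
force: [-0.3, 0.5, 0.4]
opening: 0.0877
```

servo_tool(rows=[[0.5,-4,-36,0,0,0],[0,0,-36,0,0,0],[0,0,-36,0,0,0],[0,0,-30,0,0,0],[0,0,-20,0,0,0]])

```text
clock: 3.12
tool_pos: [0.4406, -0.3086, 0.0657]
orientation: [180.0, 0.2, -28.3]
force: [0.3, -0.5, -0.4]
opening: 0.0877
```

servo_tool(rows=[[0,0,-20,0,0,0],[0,0,-14,0,0,0],[0,0,0,0,0,0]])

```text
clock: 3.37
tool_pos: [0.4402, -0.3084, 0.0317]
orientation: [180.0, 0.3, -28.3]
force: [-0.9, 0.3, 0.3]
opening: 0.0874
```

servo_tool(rows=[[0,0,0,0,0,0],[0,0,0,0,0,0],[0,0,0,0,0,0],[0,0,0,0,0,0],[0,0,0,0,0,0]], fingers=10)

```text
clock: 3.78
tool_pos: [0.4423, -0.3103, 0.0355]
orientation: [-180.0, -0.1, -28.4]
force: [0.3, 0.7, 0.4]
opening: 0.0596
```

servo_tool(rows=[[0,0,0,0,0,0],[0,0,0,0,0,0],[0,0,0,0,0,0],[0,0,0,0,0,0],[0,0,0,0,0,0]])

```text
clock: 4.2
tool_pos: [0.4417, -0.3103, 0.0346]
orientation: [180.0, 0.0, -28.4]
force: [0.7, -1.3, -0.4]
opening: 0.0265
```

servo_tool(rows=[[0,0,0,0,0,0],[0,0,0,0,0,0],[0,0,0,0,0,0],[0,0,0,0,0,0]], fingers=10)

```text
clock: 4.53
tool_pos: [0.4417, -0.3103, 0.0346]
orientation: [180.0, 0.0, -28.4]
force: [-0.4, -0.3, 2.1]
opening: 0.0261
```

servo_tool(rows=[[0,0,10,0,0,0],[0,0,30,0,0,0],[0,0,35,0,0,0],[0,0,35,0,0,0],[0,0,35,0,0,0]])

```text
clock: 4.95
tool_pos: [0.4412, -0.3098, 0.1815]
orientation: [-180.0, 0.0, -28.4]
force: [0.8, -0.0, -2.3]
opening: 0.0252
```

servo_tool(rows=[[0,0,0,0,0,0],[0,0,0,0,0,0],[0,0,0,0,0,0]])

```text
clock: 5.2
tool_pos: [0.4413, -0.3097, 0.1795]
orientation: [-180.0, 0.0, -28.4]
force: [-0.1, 0.6, -3.0]
opening: 0.0256
```

servo_tool(rows=[[9.3,28.7,0,0,0,3],[9.3,28.7,0,0,0,3],[9.3,28.7,0,0,0,3],[9.3,28.7,0,0,0,3],[9.3,28.7,0,0,0,3]])

```text
clock: 5.62
tool_pos: [0.4873, -0.1652, 0.1779]
orientation: [180.0, 0.2, -13.3]
force: [0.8, -0.8, -2.7]
opening: 0.0261
```

servo_tool(rows=[[9.3,28.7,0,0,0,3],[9.3,28.7,0,0,0,3],[9.3,28.7,0,0,0,3],[9.3,28.7,0,0,0,3],[9.3,28.7,0,0,0,3]])

```text
clock: 6.03
tool_pos: [0.5338, -0.0218, 0.1779]
orientation: [180.0, 0.2, 1.8]
force: [1.3, -0.6, -1.4]
opening: 0.026
```

servo_tool(rows=[[0,0,-25,0,0,0],[0,0,-25,0,0,0],[0,0,-20,0,0,0],[0,0,0,0,0,0],[0,0,0,0,0,0]])

```text
clock: 6.45
tool_pos: [0.5332, -0.0236, 0.1078]
orientation: [179.9, 0.3, 1.6]
force: [0.1, -0.2, -1.9]
opening: 0.0259
```

```bash
python3 - <<'E'
from h import *
p,d,c=snap('scene'); save('s1',cv2.resize(p[90:290,180:480],None,fx=2.5,fy=2.5))
o=ctrl.get_obs(); print(o['tool_pos'],o['orientation'],o['force'])
E
```

```text
[ 0.53453985 -0.0234133   0.10929764] [1.79948619e+02 1.01190676e-01 1.63191105e+00] [ 0.6255925   0.2712102  -2.11233347]
```

View pics/s1.png

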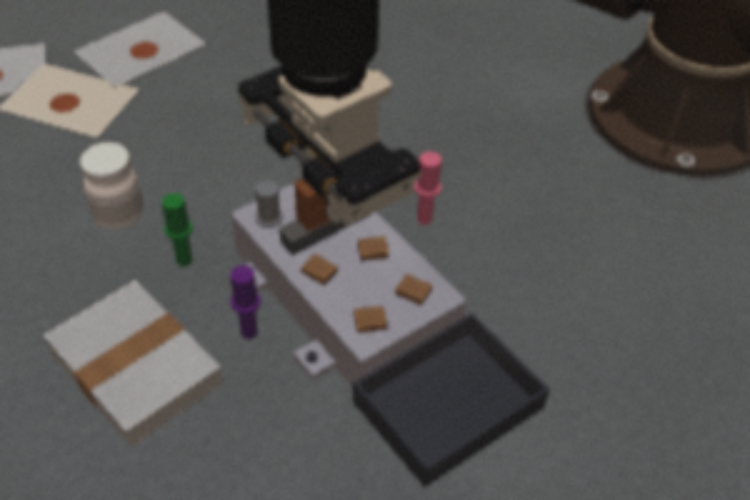

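Scraper (crop px ~(315,235)) is held level behind all four offcuts (~(373,248), (320,268), (413,288), (370,318)); the pins are untouched.

servo_tool(rows=[[0,0,-6,0,0,0],[0,0,-4,0,0,0],[0,0,-2,0,0,0],[0,0,0,0,0,0]])

```text
clock: 6.83
tool_pos: [0.5346, -0.0233, 0.0975]
orientation: [-180.0, 0.0, 1.6]
force: [0.0, 0.2, -1.5]
opening: 0.0259
```

servo_tool(rows=[[0,0,-1,0,0,0],[0,0,0,0,0,0],[0,0,0,0,0,0]])

```text
clock: 7.08
tool_pos: [0.5349, -0.0232, 0.0968]
orientation: [-180.0, -0.0, 1.6]
force: [0.5, 0.3, -2.9]
opening: 0.026
```

servo_tool(rows=[[0,0,-0.5,0,0,0],[0,0,0,0,0,0],[0,0,0,0,0,0]])

```text
clock: 7.33
tool_pos: [0.5348, -0.0231, 0.0961]
orientation: [-180.0, -0.0, 1.6]
force: [0.7, -0.3, -2.2]
opening: 0.0261
```

servo_tool(rows=[[-0.2,7,0,0,0,0],[-0.2,7,0,0,0,0],[-0.2,7,0,0,0,0],[-0.2,7,0,0,0,0],[-0.2,7,0,0,0,0]])

```text
clock: 7.75
tool_pos: [0.5338, 0.0128, 0.0961]
orientation: [180.0, -0.0, 1.6]
force: [-0.2, -0.5, -1.9]
opening: 0.0258
```

servo_tool(rows=[[-0.2,7,0,0,0,0],[-0.2,7,0,0,0,0],[-0.2,7,0,0,0,0],[-0.2,7,0,0,0,0],[-0.2,7,0,0,0,0]])

```text
clock: 8.17
tool_pos: [0.5327, 0.0476, 0.0961]
orientation: [180.0, 0.0, 1.6]
force: [-0.7, -0.3, -1.5]
opening: 0.0262
```

```bash
python3 - <<'E'
from h import *
p,d,c=snap('scene'); save('s2',cv2.resize(p[90:290,180:480],None,fx=2.5,fy=2.5))
o=ctrl.get_obs(); print(o['tool_pos'],o['orientation'],o['force'])
E
```

```text
[0.53295187 0.04841424 0.09613448] [-1.79985141e+02 -2.56111071e-02  1.64412378e+00] [ 1.48309066  2.12168031 -1.2705109 ]
```

View pics/s2.png

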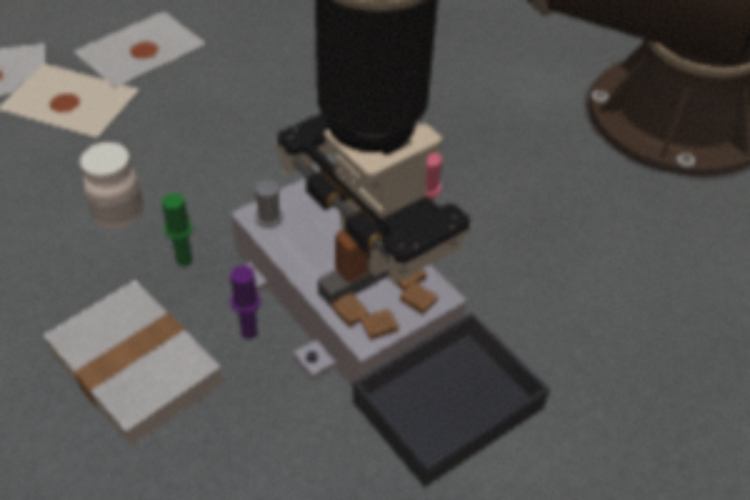

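All four offcuts, at (350,308), (380,322), (411,280) and (418,297), are being pushed ahead of the foot. I'll carry on.

servo_tool(rows=[[-0.2,6,0,0,0,0],[-0.2,6,0,0,0,0],[-0.2,6,0,0,0,0],[-0.2,6,0,0,0,0],[-0.2,6,0,0,0,0]])

```text
clock: 8.63
tool_pos: [0.5317, 0.0774, 0.096]
orientation: [180.0, 0.0, 1.6]
force: [0.3, 0.2, -2.3]
opening: 0.0254
```

servo_tool(rows=[[-0.2,6,0,0,0,0],[-0.2,6,0,0,0,0],[-0.2,6,0,0,0,0],[-0.2,6,0,0,0,0],[-0.2,6,0,0,0,0]])

```text
clock: 9.05
tool_pos: [0.5307, 0.1074, 0.0961]
orientation: [180.0, -0.0, 1.6]
force: [-0.3, -0.3, -1.6]
opening: 0.0261
```

servo_tool(rows=[[-0.2,6,0,0,0,0],[-0.2,6,0,0,0,0],[-0.2,6,0,0,0,0],[-0.2,6,0,0,0,0],[-0.2,4,0,0,0,0]])

```text
clock: 9.47
tool_pos: [0.5298, 0.1356, 0.0961]
orientation: [-180.0, -0.0, 1.6]
force: [0.3, 0.1, -2.2]
opening: 0.0256
```

servo_tool(rows=[[0,0,0,0,0,0],[0,0,0,0,0,0],[0,0,30,0,0,0],[0,0,30,0,0,0],[0,0,20,0,0,0]])

```text
clock: 9.88
tool_pos: [0.5304, 0.1347, 0.1784]
orientation: [-180.0, -0.1, 1.6]
force: [1.4, 0.8, -1.2]
opening: 0.0262
```

```bash
python3 - <<'E'
from h import *
p,d,c=snap('scene'); save('s3',cv2.resize(p[90:290,180:480],None,fx=2.5,fy=2.5))
o=ctrl.get_obs(); print(o['tool_pos'],o['orientation'],o['force'])
E
```

```text
[0.53227532 0.13545085 0.18221005] [-179.86627806   -0.3965917     1.65955919] [2.45295769 1.08445371 2.27047144]
```

View pics/s3.png

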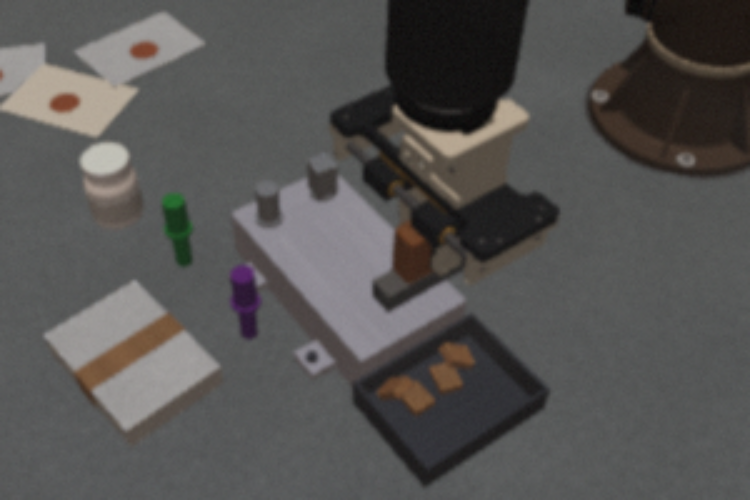

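Four offcuts lie in the tray ((458,354), (446,377), (415,396), (395,386)). Both pins are in place. Next I'll put the scraper on free bench.

servo_tool(rows=[[-2.7,-20,0,0,0,0],[-2.7,-36.8,0,0,0,0],[-2.7,-36.8,0,0,0,0],[-2.7,-36.8,0,0,0,0],[-2.7,-36.8,0,0,0,0]])

```text
clock: 10.35
tool_pos: [0.5155, -0.034, 0.176]
orientation: [-180.0, -0.0, 1.6]
force: [1.0, -0.9, -2.2]
opening: 0.0256
```

servo_tool(rows=[[-2.7,-36.8,0,0,0,0],[-2.7,-36.8,0,0,0,0],[-2.7,-36.8,0,0,0,0],[-2.7,-36.8,0,0,0,0],[-2.7,-36.8,0,0,0,0]])

```text
clock: 10.77
tool_pos: [0.502, -0.2183, 0.176]
orientation: [-180.0, -0.0, 1.6]
force: [1.0, 1.4, -2.6]
opening: 0.0258
```

servo_tool(rows=[[-2.7,-36.8,0,0,0,0],[0,-17,0,0,0,0],[0,0,-30,0,0,0],[0,0,-35,0,0,0],[0,0,-35,0,0,0]])

```text
clock: 11.18
tool_pos: [0.5, -0.2712, 0.0755]
orientation: [180.0, -0.1, 1.5]
force: [0.4, 0.6, -2.6]
opening: 0.0256
```

servo_tool(rows=[[0,0,-20,0,0,0],[0,0,-12,0,0,0],[0,0,-5,0,0,0],[0,0,0,0,0,0],[0,0,0,0,0,0]])

```text
clock: 11.6
tool_pos: [0.5004, -0.2704, 0.0395]
orientation: [180.0, -0.0, 1.6]
force: [-0.4, 0.2, -1.9]
opening: 0.026
```

servo_tool(rows=[[0,0,-2.5,0,0,0],[0,0,0,0,0,0],[0,0,0,0,0,0]])

```text
clock: 11.85
tool_pos: [0.5005, -0.2702, 0.0374]
orientation: [180.0, -0.1, 1.6]
force: [-0.3, 0.7, -1.9]
opening: 0.0255
```

servo_tool(rows=[[0,0,-2,0,0,0],[0,0,0,0,0,0],[0,0,0,0,0,0]])

```text
clock: 12.1
tool_pos: [0.5, -0.2701, 0.0347]
orientation: [180.0, -0.0, 1.6]
force: [-0.1, -0.3, -2.1]
opening: 0.0257
```

servo_tool(rows=[[0,0,-0.6,0,0,0],[0,0,0,0,0,0],[0,0,0,0,0,0]])

```text
clock: 12.35
tool_pos: [0.5001, -0.2702, 0.0346]
orientation: [180.0, -0.0, 1.6]
force: [-1.9, 2.0, 5.5]
opening: 0.0257
```

servo_tool(rows=[[0,0,0,0,0,0],[0,0,0,0,0,0],[0,0,0,0,0,0],[0,0,0,0,0,0],[0,0,0,0,0,0]], fingers=80)

```text
clock: 12.77
tool_pos: [0.5001, -0.2702, 0.0339]
orientation: [180.0, 0.0, 1.6]
force: [-0.2, -0.0, 0.1]
opening: 0.0538
```

servo_tool(rows=[[0,0,0,0,0,0],[0,0,0,0,0,0],[0,0,0,0,0,0],[0,0,10,0,0,0],[0,0,25,0,0,0]])

```text
clock: 13.18
tool_pos: [0.4978, -0.2696, 0.0668]
orientation: [-179.9, 0.3, 1.6]
force: [0.4, 0.0, -0.0]
opening: 0.0793
```

servo_tool(rows=[[0,0,35,0,0,0],[0,0,35,0,0,0],[0,0,35,0,0,0],[0,0,25,0,0,0],[0,0,0,0,0,0]])

```text
clock: 13.6
tool_pos: [0.5029, -0.2713, 0.2062]
orientation: [179.8, -0.6, 1.7]
force: [1.7, -0.8, 0.3]
opening: 0.08
```

```bash
python3 - <<'E'
from h import *
p,d,c=snap('scene'); save('s4',cv2.resize(p[70:290,180:480],None,fx=2.5,fy=2.5))
P=cloud(c,d)
p,d,c=snap('top');P=cloud(c,d);z=P[...,2]
for b in blobs((z>.085)&(z<.115)): print('104',b.mean(0).round(),rect(c,b,.104))
print(ctrl.get_obs()['tool_pos'])
E
```

```text
104 [364. 292.] [394.3 -28.7  20.9  22.7  89.2]
104 [348. 175.] [643.8   1.6  21.4  23.1  44.8]
104 [459. 152.] [ 691.8 -238.9   28.3   30.4    8.1]
[ 0.50052185 -0.27020101  0.2008958 ]
```

View pics/s4.png

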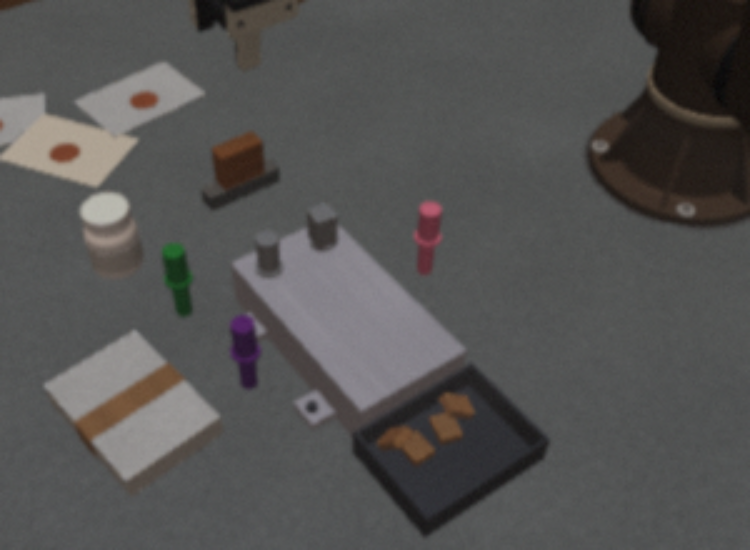

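Scraper stands upright at crop (240,170), released. The tray holds four offcuts, and the round pin head at (267,245) is free. I'll check the head position in the second view.

```bash
python3 - <<'E'
from h import *
p,d,c=snap('scene');P=cloud(c,d);z=P[...,2]
for b in blobs((z>.098)&(z<.112)&(abs(P[...,1]+.08)<.04)&(abs(P[...,0]-.53)<.07),6): print('head',b.mean(0).round(),rect(c,b,.104))
for b in blobs((z>.052)&(z<.068)&(abs(P[...,0]-.53)<.1)&(abs(P[...,1])<.2),100): print('block',rect(c,b,.06))
E
```

```text
head [286. 166.] [570.1 -78.2  30.2  23.4  58.8]
head [308. 155.] [500.  -80.4  31.4  27.3  80.8]
block [532.4  10.1 134.7 246.4   1.3]
```

servo_tool(rows=[[11.3,31.6,0,0,0,0],[11.3,31.6,0,0,0,0],[11.3,31.6,0,0,0,0],[11.3,31.6,0,0,0,0],[11.3,31.6,0,0,0,0]])

```text
clock: 14.17
tool_pos: [0.5559, -0.1108, 0.1976]
orientation: [180.0, 0.2, 1.6]
force: [0.7, -0.5, -1.7]
opening: 0.0797
```

servo_tool(rows=[[11.4,31.6,0,0,0,0],[0,0,0,0,0,0],[0,0,-30,0,0,0],[0,0,-30,0,0,0],[0,0,0,0,0,0]])

```text
clock: 14.58
tool_pos: [0.5634, -0.0804, 0.1323]
orientation: [-180.0, 0.6, 1.6]
force: [-1.4, 0.6, -1.1]
opening: 0.0799
```

servo_tool(rows=[[0,0,-25,0,0,0],[0,0,-25,0,0,0],[0,0,-16,0,0,0],[0,0,0,0,0,0],[0,0,0,0,0,0]])

```text
clock: 15.0
tool_pos: [0.5676, -0.081, 0.0729]
orientation: [180.0, 0.1, 1.6]
force: [-0.1, -0.3, 0.5]
opening: 0.0803
```

servo_tool(rows=[[0,0,0,0,0,0],[0,0,0,0,0,0],[0,0,0,0,0,0]], fingers=40)

```text
clock: 15.25
tool_pos: [0.5688, -0.0805, 0.0744]
orientation: [-180.0, -0.1, 1.6]
force: [0.1, -0.7, -0.1]
opening: 0.0654
```

```bash
python3 - <<'E'
from h import *
p,d,c=snap('scene'); save('s5',cv2.resize(p[110:210,230:380],None,fx=5,fy=5))
o=ctrl.get_obs();print(o['tool_pos'],o['orientation'],o['force'],o['opening'])
E
```

```text
[ 0.56863926 -0.08048484  0.07421687] [-1.79987528e+02 -1.12924177e-01  1.62490875e+00] [-0.60907177 -0.37970697  0.28809518] 0.06144575367410034
```

View pics/s5.png

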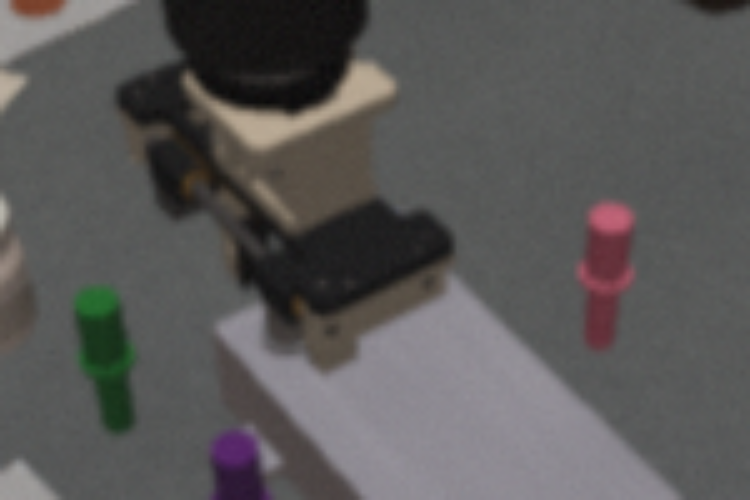

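The round pin (collar at ~(285,345)) stands between the fingers. I'll close gradually and watch the side force.

servo_tool(rows=[[0,0,0,0,0,0],[0,0,0,0,0,0],[0,0,0,0,0,0],[0,0,0,0,0,0],[0,0,0,0,0,0]], fingers=30)

```text
clock: 15.72
tool_pos: [0.5679, -0.0806, 0.073]
orientation: [180.0, 0.0, 1.6]
force: [-0.8, -0.3, 0.2]
opening: 0.0317
```

servo_tool(rows=[[0,0,0,0,0,0],[0,0,0,0,0,0],[0,0,0,0,0,0]], fingers=27)

```text
clock: 15.97
tool_pos: [0.5679, -0.0805, 0.0729]
orientation: [180.0, 0.0, 1.6]
force: [0.1, 0.9, -0.0]
opening: 0.0272
```

servo_tool(rows=[[0,0,0,0,0,0],[0,0,0,0,0,0],[0,0,0,0,0,0]], fingers=25)

```text
clock: 16.22
tool_pos: [0.5679, -0.0807, 0.0729]
orientation: [180.0, 0.0, 1.6]
force: [0.9, -1.5, -0.2]
opening: 0.0251
```

servo_tool(rows=[[0,-0.4,0,0,0,0],[0,0,0,0,0,0],[0,0,0,0,0,0],[0,0,0,0,0,0],[0,0,0,0,0,0]], fingers=10)

```text
clock: 16.63
tool_pos: [0.5679, -0.0809, 0.0729]
orientation: [-180.0, 0.0, 1.6]
force: [-0.4, -0.8, -0.2]
opening: 0.0235
```

servo_tool(rows=[[0,0,0,0,0,0],[0,0,0,0,0,0],[0,0,0,0,0,0]])

```text
clock: 16.88
tool_pos: [0.568, -0.0809, 0.073]
orientation: [-180.0, -0.0, 1.6]
force: [-1.1, -0.0, 1.3]
opening: 0.0234
```

```bash
python3 - <<'E'
from h import *
o=ctrl.get_obs();print(o['tool_pos'],o['orientation'],o['force'],o['moment'],o['opening'])
E
```

```text
[ 0.5679633  -0.08092858  0.07295504] [-1.79997594e+02 -2.43248862e-03  1.61700581e+00] [-1.06499394 -0.00671043  1.25545269] [0.02043416 0.01827667 0.02267929] 0.023389166938427058
```

Gripped with almost no side force. I'll draw it up gently, 2 mm per row.

servo_tool(rows=[[0,0,1,0,0,0],[0,0,2,0,0,0],[0,0,2,0,0,0],[0,0,2,0,0,0],[0,0,2,0,0,0]])

```text
clock: 17.3
tool_pos: [0.5679, -0.0809, 0.0822]
orientation: [-180.0, 0.0, 1.6]
force: [0.1, -0.2, -0.2]
opening: 0.0234
```

servo_tool(rows=[[0,0,2,0,0,0],[0,0,2,0,0,0],[0,0,2,0,0,0],[0,0,1,0,0,0],[0,0,0,0,0,0]])

```text
clock: 17.72
tool_pos: [0.5681, -0.0809, 0.0893]
orientation: [-180.0, -0.0, 1.6]
force: [-0.5, -0.2, -1.5]
opening: 0.0232
```

servo_tool(rows=[[0,0,2,0,0,0],[0,0,2,0,0,0],[0,0,2,0,0,0],[0,0,2,0,0,0],[0,0,2,0,0,0]])

```text
clock: 18.13
tool_pos: [0.568, -0.0809, 0.0992]
orientation: [-180.0, -0.0, 1.6]
force: [0.2, 0.1, -2.4]
opening: 0.0234
```

servo_tool(rows=[[0,0,2,0,0,0],[0,0,1,0,0,0],[0,0,1,0,0,0],[0,0,0,0,0,0],[0,0,0,0,0,0]])

```text
clock: 18.55
tool_pos: [0.5679, -0.081, 0.103]
orientation: [-180.0, -0.0, 1.6]
force: [-0.2, 0.8, -2.0]
opening: 0.0232
```

servo_tool(rows=[[0,0,0,0,0,0],[0,0,0,0,0,0],[0,0,0,0,0,0]])

```text
clock: 18.8
tool_pos: [0.5679, -0.081, 0.1029]
orientation: [180.0, 0.0, 1.6]
force: [0.1, 0.2, -2.2]
opening: 0.0236
```

```bash
python3 - <<'E'
from h import *
p,d,c=snap('scene'); save('s6',cv2.resize(p[90:270,210:400],None,fx=3.2,fy=3.2))
for i in range(3):
    snap('top'); o=ctrl.get_obs();print(o['tool_pos'],o['force'].round(2),o['moment'].round(3),o['opening'])
P=cloud(c,d);z=P[...,2]
m=(abs(P[...,0]-.568)<.02)&(abs(P[...,1]+.08)<.04)&(z>.075)&(z<.1); print(m.sum(),np.percentile(z[m],[1,5,20]))
E
```

```text
[ 0.56792262 -0.08095249  0.10286988] [ 0.05  0.67 -1.47] [-0.047 -0.001  0.026] 0.023365136419749886
[ 0.56795195 -0.08098503  0.1029078 ] [ 0.04  0.35 -1.67] [-0.048  0.01  -0.003] 0.023492081052578207
[ 0.56794085 -0.08095782  0.10291033] [ 0.14  0.13 -1.86] [-0.009  0.003 -0.003] 0.023212871319652436
39 [0.07546499 0.07653679 0.08077838]
```

View pics/s6.png

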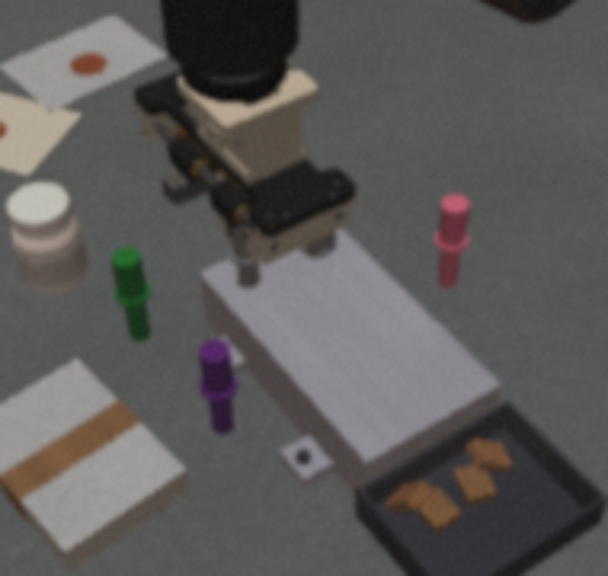

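The pin's shank at (248,270) now shows above the block and runs into the bore. The locating pin and the four offcuts are in place. Handing in.

```bash
python3 -c "
from plant import ctrl
print(ctrl.close_job())"
```

```text
the job is handed in; nothing more can be done
None
```

The job is done and handed in at about 19 s on the robot's clock, and I found no failed checks.

- **Sweep:** I held the scraper with its foot about 1.5 mm above the die block and swept all four offcuts into the catch tray. The last picture shows all four there.
- **Scraper:** I set it upright on the bench near (0.50, -0.27), feeling for contact at about 5 N, and let go. The picture taken just after shows it standing.
- **Punch pin:** I gripped the round head and drew it up 30 mm in small steps. The measured rise was 29.9–30.0 mm and the opening stayed at 23–24 mm, so I saw no slip. The final side force was under about 0.7 N and the downward load about 2 N (the pin's weight). The tool was vertical, and the shank still ran into the bore.
- **Other objects:** The locating pin, jar and card pack look unmoved in the last picture. The tape roll was outside that crop, but the arm never came down near it.

The two cameras disagreed by about 3 mm in y. I used a position between them for the pin, and the near-zero side force while closing the fingers confirmed it.

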